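# Put the spindle back into the centrepin reel

## Robot

A 7-joint arm with a two-finger parallel gripper is mounted at the origin on the work surface. World frame = base frame: x ahead of the robot, y to its left, z up, the work surface at z = 0. Lengths are in mm, angles in rad, forces in N, time in s.
With the tool pointing down it reaches from about 350 to 900 mm from the base axis. Payload 19.9 kg.
Tool frame: the origin (TCP) lies at the very end of the fingers, on their centre line; the grasp point (between the pads) lies ctrl.pinch_z behind it (ctrl.pinch_z is the distance from the TCP to the grasp point, in mm); z points along the fingers, y is the line along which they close (so a half turn about z gives the same grasp; the last joint's range is limited). The gripper opens to 94 mm and grips with 3 to 60 N. Pads are 16 mm wide; open, the fingers measure 119 mm over their backs; the gripper's body (75 mm by 177 mm) begins 78 mm behind the grasp point.
Start: joints at [1.123, 0.417, -0.01, 1.614, 0.005, 1.111, -0.053], TCP at [246.713, -574.223, 205.425] pointing down, gripper open.
Joint ranges: [-2.81, 2.81], [-0.39, 2.02], [-1.27, 1.25], [0.06, 2.57], [-1.19, 4.33], [0.19, 2], [-2.82, 2.82]. Speed limits (rad/s): [1.89, 1.89, 2.39, 2.39, 3.01, 3.01, 3.01].

## Interface

Orientations are given as a rotation vector (axis times angle).
In Python, from plant import ctrl gives the robot as it stands.
- The arm moves only by the tool servo_tool, never from a script. Its argument "targets" is a list of rows, each a list of 7 numbers: the shift along the tool's x, y, z in mm, then the turn, a rotation vector about the tool's x, y, z in rad, then the finger opening in mm, from 0 to 94. In form: [[tx, ty, tz, rx, ry, rz, hand], ...]. A call has 1 to 20 rows; each row is the pose to reach, as a shift and turn from the pose commanded when the call began, along the tool's axes at that moment; what a row does not reach only later rows make up. A row lasts 1/12 s, in which the tool goes at most 41.7 mm and 7.16 degrees, less where a joint would pass 70% of its speed; a pose out of reach is approached as far as the arm can. A call with a gripper value outside its range is refused whole. The fingers move at their own pace and stop on an object; "newtons" is the grip in N (left out, the last holds). Time passes only in rows, so rows that repeat a pose let the fingers close. It gives the time, the measured TCP pose, the force, the opening and the grip force at its end, in the units of the state.
- ctrl.read_state(): the state, without advancing time (a new reading comes with each control period).
- ctrl.capture(name): name is "scene" or "top" or "wrist"; returns a dict with "color" (384x512x3 uint8, red, green, blue), "fx", "fy", "cx", "cy" (pixels), "k1" (the pictures are not rectified: a ray, as slopes to the right and down, at radius r is drawn at 1 + k1 r^2 times it, then the intrinsics apply), "rvec" (rotation vector, rad) and "tvec" (3), from world to camera coordinates, as OpenCV has them. Camera axes: x right, y down, z forward; pixel columns grow to the right and rows downward; lengths in mm; the calibration is good to about 2 mm. A picture is of the moment at which its call begins. There is no depth.
- ctrl.finish_job(): hands the job in; it is judged then, once.
The state is a dict: "t": time; "qpos": joint angles; "joint_velocities": joint speeds; "joint_torque": joint torques, N m; "position": TCP position; "orientation": TCP orientation; "ft_force": force on the tool from outside, world axes, zero at the start; "torque": the same for the moment, N m; "width": finger opening in mm; "finger_force": force on a finger pad.
Only numpy, scipy, OpenCV 4.12 (cv2) and the standard library are available. Lean on these libraries where they do the work, as an engineer would, in place of code of your own. Each camera call takes 0.05 s, during which the arm holds its last target. There are 200 camera calls.

## Task

The big brown reel in the cradle is missing its spindle. Take the steel spindle out of the wooden stand and lower it, thin end down, through the hole in the middle of the reel until its round shoulder rests on the reel; do not let it drop in from above the hole. Leave the two crank arms standing in their seats in the stand.

Things in the scene. Friction and masses are not known exactly. Their poses are not given: they have to be found in the camera images.
- spindle_grip (a point): The steel spindle, a loose pin (220 g) upright in one of 3 seats (80 mm apart) of a wooden stand 70 x 230 mm, 78 mm high. Point: centre of its round grip (22 mm dia., 50 high), 30 mm above the underside of the 40 mm round shoulder (5 thick) that rests on the stand. Below: cone, 26 to 12 mm over 14 mm, then 12 mm shank; its 6 mm wide nose ends 94 mm below this point. z up the pin.
- reel_hole (a point): Centre of the upper mouth of the brass-lined hole in the middle of the big brown reel (124 mm diameter) that lies flat on a dark wooden cradle 140 mm square, all fixed. The hole is round, 29 mm wide, vertical, and goes right through to the counter 86 mm below. The reel's top is flat, level with this point. z up.
- crank_a_mid (a point): Loose steel crank arm upright in another seat of the stand: flat bar 6 x 14 mm, top 65 mm above the stand, with a brown knob sticking out 27 mm sideways near the top (own +x). Point: on the bar, 30 mm above the stand's top. The line between both cranks' points runs along the row of seats.
- crank_b_mid (a point): Second crank arm like the first, in the remaining seat, its knob to own -x. Point: on the bar, 30 mm above the stand's top.
There are look-alikes about, which are no part of the job. What is shaped like the part that bears spindle_grip but pink is not meant.

How it is judged:
By the outcome, as a careful person would: the job done as asked, in the order asked, and still so for the second after the job is handed in, with the robot touching nothing.
It also fails if it takes over 45 s, if anything falls off the work surface, if the arm or the gripper's body presses on something with over 40 N, if the wrist force passes 120 N, or if a joint passes its speed limit or range.

## Working session

There is one attempt and no reset: what is moved stays moved. The work goes in short steps, Python scripts to look and compute and a tool call to move; the robot and the scene stay as the last step left them, time stands still between calls to the robot, and variables do not carry over. Pictures are saved under pics/ and viewed, at most 10 in all, crops included, and the job is handed in when it is done.

Besides the shell and the picture viewer there is one more tool, called as name(argument=value, ...) on one line, values as JSON. servo_tool: Moves the arm, as the interface text tells. Its arguments: {"type":"object","properties":{"targets":{"type":"array"},"newtons":{"type":"number"}},"required":["targets"]}

```bash
mkdir -p pics
cat > h.py <<'E'
import numpy as np, cv2, json
from plant import ctrl
def cap(n,f=None):
    c=ctrl.capture(n)
    if f: cv2.imwrite(f,c["color"][:,:,::-1])
    return c
def ray(c,u,v):
    x,y=(u-c["cx"])/c["fx"],(v-c["cy"])/c["fy"]; a,b=x,y
    for _ in range(20):
        s=1+c["k1"]*(a*a+b*b); a,b=x/s,y/s
    R=cv2.Rodrigues(np.array(c["rvec"],float))[0]
    return -R.T@np.array(c["tvec"],float), R.T@np.array([a,b,1.])
def onz(c,u,v,z):
    o,d=ray(c,u,v); return o+d*(z-o[2])/d[2]
def proj(c,P):
    R=cv2.Rodrigues(np.array(c["rvec"],float))[0]; p=R@np.array(P,float)+np.array(c["tvec"],float)
    a,b=p[:2]/p[2]; s=1+c["k1"]*(a*a+b*b)
    return np.array([c["fx"]*a*s+c["cx"],c["fy"]*b*s+c["cy"]])
def tri(*L):
    A=np.zeros((3,3)); B=np.zeros(3)
    for c,u,v in L:
        o,d=ray(c,u,v); d/=np.linalg.norm(d); M=np.eye(3)-np.outer(d,d); A+=M; B+=M@o
    return np.linalg.solve(A,B)
E
python3 - <<'E'
from h import *
import pickle
C={n:cap(n) for n in("scene","top")}
pickle.dump(C,open("c.pkl","wb"))
cv2.imwrite("pics/s.png",cv2.resize(C["scene"]["color"][:,:,::-1],(800,600),interpolation=cv2.INTER_CUBIC))
cv2.imwrite("pics/t.png",cv2.resize(C["top"]["color"][:,:,::-1],(800,600),interpolation=cv2.INTER_CUBIC))
s=ctrl.read_state();print(s,ctrl.pinch_z)
E
```

```text
{'t': 0.1, 'qpos': array([ 1.12354548,  0.41791369, -0.01030276,  1.61411668,  0.00468807,
        1.11071195, -0.05299602]), 'joint_velocities': array([-0.00026701, -0.00115737,  0.00076749,  0.0001965 , -0.00129422,
        0.00025701,  0.00213826]), 'joint_torque': array([ 1.95106777e-04, -8.52583337e+01,  6.40003905e-01, -4.26693785e+01,
       -4.87489882e-02,  1.64481963e-02,  7.55008659e-05]), 'position': array([ 246.54792238, -573.93710379,  204.8870788 ]), 'orientation': array([-3.07609803e+00, -6.32780231e-01,  4.72977293e-04]), 'ft_force': array([-0.96099114, -0.12620838,  0.41834493]), 'torque': array([ 0.03564757, -0.0603136 ,  0.01454786]), 'finger_force': 0.0, 'width': 94.52345958856442} 18.8
```

View pics/s.png

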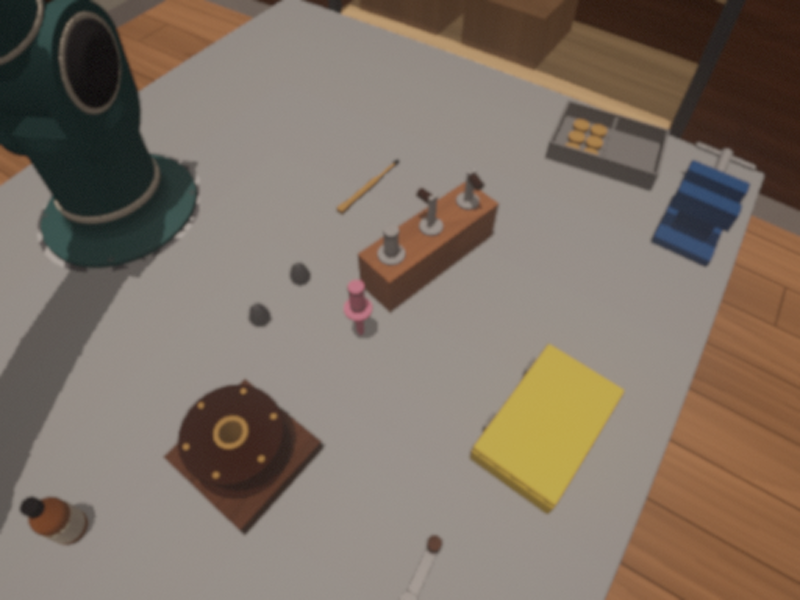

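View pics/t.png

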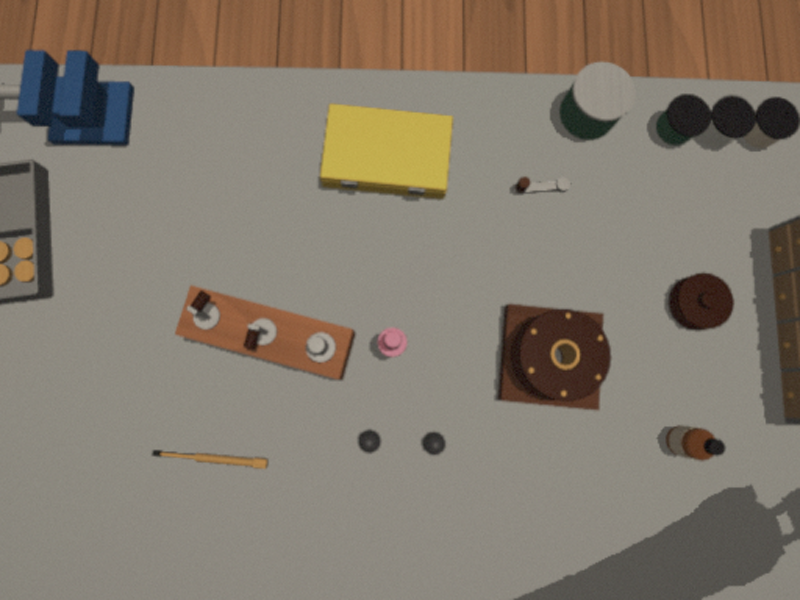

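The scene view shows the steel spindle in the near end seat at (391,240), the pink look-alike beside it at (357,300), and the reel hole at (231,432). In the top view the spindle is at about (320,346), the cranks at (262,333) and (206,315), and the reel hole at (565,354).

Run:
```python
from h import *
import pickle
C=pickle.load(open("c.pkl","rb"));k=512/800
t,s=C["top"],C["scene"]
f=lambda c,u,v,z:onz(c,u*k,v*k,z).round(1)
print("sp grip top",f(t,317,344,133),f(s,391,231,133))
print("sp shoulder",f(t,320,347,83),f(s,391,254,83))
print("hole",f(t,565.5,354,86),f(s,231,432,86))
print("seats",f(t,262,331,79),f(t,206,316,79),f(s,431,226,79),f(s,469,201,79))
print("pink top tri",tri((t,391*k,340*k),(s,355*k,287*k)),"shoulder",tri((t,392*k,342*k),(s,358*k,310*k)))
print("stand corners",f(t,190,287,78),f(t,354,328,78),f(t,342,378,78),f(t,177,333,78))
st=ctrl.read_state();print(cv2.Rodrigues(st["orientation"])[0].round(3))
w=cap("wrist");R=cv2.Rodrigues(np.array(w["rvec"]))[0];print("cam",(-R.T@np.array(w["tvec"])).round(1),R[2].round(3),w["fx"])
```

```text
sp grip top [497.4 119.5 133. ] [501.2 119.3 133. ]
sp shoulder [496.9 121.   83. ] [500.4 119.4  83. ]
hole [ 492.6 -206.8   86. ] [ 495.6 -206.1   86. ]
seats [517.3 199.9  79. ] [536.2 276.4  79. ] [518.2 200.6  79. ] [540.2 278.7  79. ]
pink top tri [505.78322131  27.23377547 112.1185215 ] shoulder [507.48087744  25.49203701  61.21426599]
stand corners [575.6 301.   78. ] [523.6  76.6  78. ] [456.6  90.9  78. ] [512.6 314.2  78. ]
[[ 0.919  0.395 -0.001]
 [ 0.395 -0.919  0.001]
 [-0.    -0.001 -1.   ]]
cam [ 311.6 -545.4  383.7] [-0.227 -0.096 -0.969] 311.02697411486264
```

servo_tool(targets=[[373,-240,0,0,0,-0.92,94],[373,-240,0,0,0,-0.92,94],[373,-240,0,0,0,-0.92,94],[373,-240,0,0,0,-0.92,94],[373,-240,0,0,0,-0.92,94],[373,-240,0,0,0,-0.92,94],[373,-240,0,0,0,-0.92,94],[373,-240,0,0,0,-0.92,94],[373,-240,0,0,0,-0.92,94],[373,-240,0,0,0,-0.92,94],[373,-240,0,0,0,-0.92,94],[373,-240,0,0,0,-0.92,94],[373,-240,0,0,0,-0.92,94],[373,-240,0,0,0,-0.92,94],[373,-240,0,0,0,-0.92,94]])

```text
t: 1.4
position: [494.0, -207.7, 205.3]
orientation: [-2.478, -1.931, 0.001]
ft_force: [0.5, -0.5, 0.3]
width: 94.1
finger_force: 0.0
```

Run:
```python
from h import *
import pickle
w=cap("wrist","pics/w1.png");pickle.dump(w,open("w1.pkl","wb"))
s=ctrl.read_state();print(s["t"],s["position"],cv2.Rodrigues(s["orientation"])[0].round(3),s["qpos"].round(2))
print(proj(w,[494,-206.5,86]))
```

```text
1.45 [ 494.00670779 -207.66296502  205.34706337] [[ 0.244  0.97  -0.   ]
 [ 0.97  -0.244 -0.   ]
 [-0.    -0.    -1.   ]] [ 0.66  0.28 -0.38  1.83  0.12  1.06 -0.01]
[263.48323741 187.60981631]
```

View pics/w1.png

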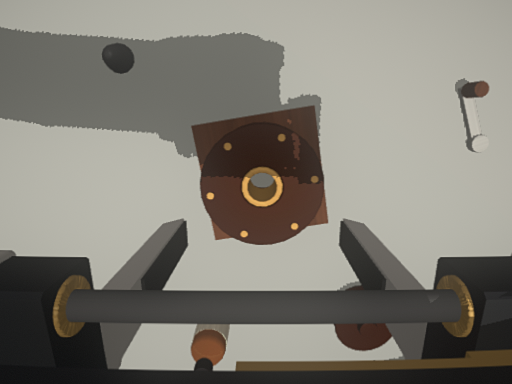

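The wrist view shows the brass ring of the reel hole at about (262,187), as predicted. I'll fit it, then take the same view over the spindle.

Run:
```python
from h import *
import pickle
w=pickle.load(open("w1.pkl","rb"));im=w["color"]
h=cv2.cvtColor(im,cv2.COLOR_RGB2HSV)[150:225,225:300]
m=((h[...,0]>10)&(h[...,0]<28)&(h[...,1]>120)&(h[...,2]>150)).astype(np.uint8)
n,l,st,ce=cv2.connectedComponentsWithStats(m);i=1+st[1:,4].argmax();m=(l==i).astype(np.uint8)
c,_=cv2.findContours(m,cv2.RETR_EXTERNAL,cv2.CHAIN_APPROX_NONE);c=max(c,key=len)
e=cv2.fitEllipse(c);print(e,st[i])
u,v=e[0][0]+225,e[0][1]+150
print(u,v,onz(w,u,v,86).round(2))
```

```text
((36.700260162353516, 37.66806411743164), (33.001258850097656, 37.14752197265625), 89.8180160522461) [ 17  26  41  30 400]
261.7002601623535 187.66806411743164 [ 492.28 -206.13   86.  ]
```

servo_tool(targets=[[318,-75,0,0,0,0,94],[318,-75,0,0,0,0,94],[318,-75,0,0,0,0,94],[318,-75,0,0,0,0,94],[318,-75,0,0,0,0,94],[318,-75,0,0,0,0,94],[318,-75,0,0,0,0,94],[318,-75,0,0,0,0,94],[318,-75,0,0,0,0,94],[318,-75,0,0,0,0,94],[318,-75,0,0,0,0,94]])

```text
t: 2.37
position: [499.2, 118.9, 205.3]
orientation: [2.477, 1.931, -0.001]
ft_force: [-0.4, -0.7, 0.3]
width: 94.0
finger_force: 0.0
```

Run:
```python
from h import *
import pickle
w=cap("wrist","pics/w2.png");pickle.dump(w,open("w2.pkl","wb"))
s=ctrl.read_state();print(s["t"],s["position"],cv2.Rodrigues(s["orientation"])[0].round(3),s["qpos"].round(2))
print(proj(w,[498.5,120,133]),proj(w,[498.5,120,83]))
```

```text
2.4167 [499.27915824 118.455282   205.33868285] [[ 0.245  0.97  -0.   ]
 [ 0.97  -0.245 -0.001]
 [-0.001 -0.    -1.   ]] [ 0.2   0.26 -0.58  1.87  0.16  1.05 -0.69]
[262.6873704 200.7814585] [262.79272172 187.13471863]
```

View pics/w2.png

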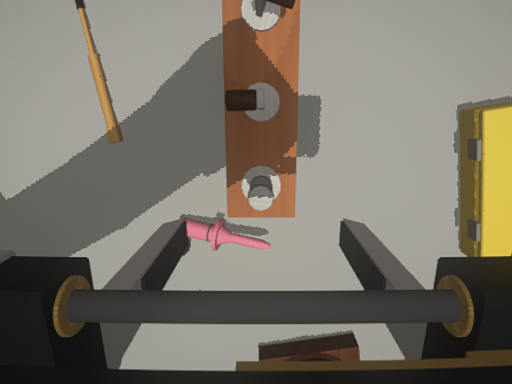

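The spindle shoulder is at about (261,188) between the fingers. The pink look-alike now lies on its side at (225,235), clear of the work. I'll fit the shoulder disc.

Run:
```python
from h import *
import pickle
w=pickle.load(open("w2.pkl","rb"));im=w["color"]
t=cap("top");pt=cv2.resize(t["color"][:,:,::-1][150:310,90:410],(800,400),interpolation=cv2.INTER_CUBIC)
for d,z in(((150,215,230,292),83),((66,130,230,292),79),((0,40,230,292),79)):
    y0,y1,x0,x1=d
    h=cv2.cvtColor(im,cv2.COLOR_RGB2HSV)[y0:y1,x0:x1];m=(h[...,1]<70).astype(np.uint8)
    n,l,st,ce=cv2.connectedComponentsWithStats(m);i=1+st[1:,4].argmax();m=(l==i).astype(np.uint8)
    c,_=cv2.findContours(m,cv2.RETR_EXTERNAL,cv2.CHAIN_APPROX_NONE);c=cv2.convexHull(max(c,key=len))
    e=cv2.fitEllipse(c);u,v=e[0][0]+x0,e[0][1]+y0
    print(e,st[i],(u,v),onz(w,u,v,z).round(2))
b=cv2.resize(im[140:240,160:310,::-1],(600,400),interpolation=cv2.INTER_CUBIC)
o=np.zeros((600,800,3),np.uint8);o[:400,:600]=b;o[400:]=cv2.resize(pt,(400,200)).repeat(1,0) if 0 else np.pad(cv2.resize(pt,(400,200)),((0,0),(0,400),(0,0)))
cv2.imwrite("pics/w2c.png",o)
```

```text
((30.563945770263672, 36.78919982910156), (38.88083267211914, 44.80696487426758), 2.7149572372436523) [  11   15   40   46 1344] (260.5639457702637, 186.78919982910156) [496.44 120.88  83.  ]
((30.849220275878906, 35.6412353515625), (36.86362075805664, 38.998653411865234), 5.595996856689453) [ 15  17  35  39 896] (260.8492202758789, 101.6412353515625) [516.76 200.05  79.  ]
((29.752639770507812, 12.908568382263184), (33.491180419921875, 41.39182662963867), 101.94839477539062) [  11    0   40   31 1009] (259.7526397705078, 12.908568382263184) [534.72 275.02  79.  ]
```

View pics/w2c.png

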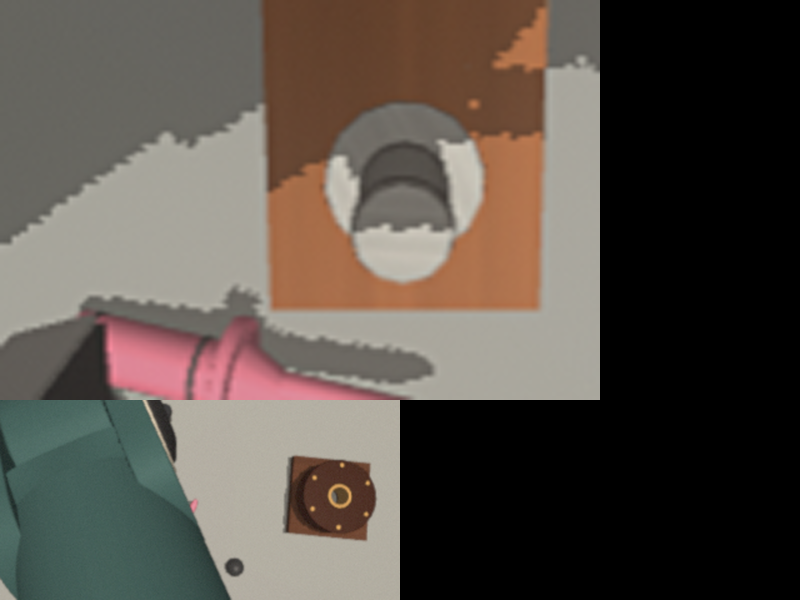

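Run:
```python
from h import *
import pickle
w=pickle.load(open("w2.pkl","rb"))
print(onz(w,261.2,184.8,83),onz(w,260.75,197.8,133))
o=np.array([499.28,118.46]);
R=np.array([[.245,.97],[.97,-.245]])
for p in(onz(w,261.2,184.8,83),onz(w,260.75,197.8,133)): print("tool",R.T@(p[:2]-o))
print("hole tool", R.T@(np.array([492.28,-206.13])-[494.0,-207.66]))
```

```text
[497.54835141 122.69275646  83.        ] [497.56131322 122.90606579 133.        ]
tool [ 3.68151986 -2.71672447]
tool [ 3.89160555 -2.75641229]
hole tool [ 1.0627  -2.04325]
```

servo_tool(targets=[[3.6,-2.6,0,0,0,0,94],[3.6,-2.6,30,0,0,0,94],[3.6,-2.6,60,0,0,0,94],[3.6,-2.6,85,0,0,0,94],[3.6,-2.6,105,0,0,0,94],[3.6,-2.6,115,0,0,0,94],[3.6,-2.6,115,0,0,0,94],[3.6,-2.6,115,0,0,0,94],[3.6,-2.6,115,0,0,0,30],[3.6,-2.6,115,0,0,0,30],[3.6,-2.6,115,0,0,0,30],[3.6,-2.6,115,0,0,0,30],[3.6,-2.6,115,0,0,0,30]], newtons=25)

```text
t: 3.55
position: [497.6, 124.4, 90.8]
orientation: [2.476, 1.933, 0.001]
ft_force: [-0.1, 0.2, 0.2]
width: 64.2
finger_force: 0.0
```

Run:
```python
from h import *
import pickle
w=cap("wrist");pickle.dump(w,open("w3.pkl","wb"))
s=ctrl.read_state();print(s["t"],s["position"],s["width"])
cv2.imwrite("pics/w3.png",cv2.resize(w["color"][130:330,130:400,::-1],(800,592),interpolation=cv2.INTER_CUBIC))
```

```text
3.6 [497.55068719 124.33432965  90.73231614] 60.107723928444514
```

View pics/w3.png

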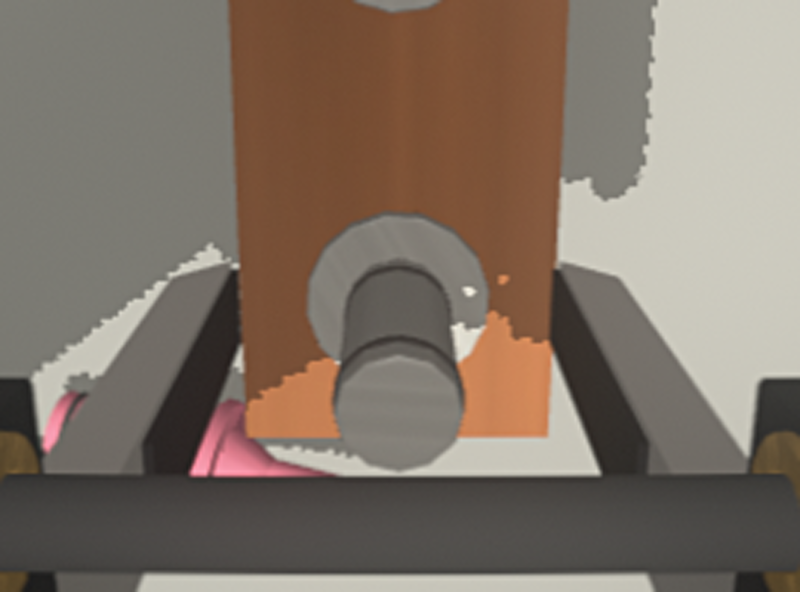

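The spindle's grip at (399,405 in the crop) is centred between the fingers, with the shoulder clear below the fingertips. Closing now.

servo_tool(targets=[[0,0,0,0,0,0,10],[0,0,0,0,0,0,10],[0,0,0,0,0,0,10],[0,0,0,0,0,0,10],[0,0,0,0,0,0,10],[0,0,0,0,0,0,10],[0,0,0,0,0,0,10],[0,0,0,0,0,0,10],[0,0,0,0,0,0,10],[0,0,0,0,0,0,10],[0,0,0,0,0,0,10],[0,0,0,0,0,0,10],[0,0,0,0,0,0,10]], newtons=30)

```text
t: 4.68
position: [497.4, 124.4, 90.4]
orientation: [-2.476, -1.933, -0.0]
ft_force: [0.5, 1.0, -0.1]
width: 21.4
finger_force: 30.0
```

Gripped at 21.4 mm with 30 N. Lifting straight up, gently.

servo_tool(targets=[[0,0,-3,0,0,0,10],[0,0,-8,0,0,0,10],[0,0,-15,0,0,0,10],[0,0,-24,0,0,0,10],[0,0,-34,0,0,0,10],[0,0,-46,0,0,0,10],[0,0,-60,0,0,0,10],[0,0,-75,0,0,0,10],[0,0,-90,0,0,0,10],[0,0,-103,0,0,0,10],[0,0,-111,0,0,0,10],[0,0,-115,0,0,0,10],[0,0,-115,0,0,0,10],[0,0,-115,0,0,0,10]])

```text
t: 5.85
position: [497.2, 124.2, 205.2]
orientation: [-2.476, -1.933, 0.0]
ft_force: [-0.3, 0.4, -2.3]
width: 21.4
finger_force: 30.0
```

Run:
```python
from h import *
import pickle
w=cap("wrist");pickle.dump(w,open("w4.pkl","wb"))
s=ctrl.read_state();print(s["t"],s["position"],s["width"],s["ft_force"],cv2.Rodrigues(s["orientation"])[0].round(3))
cv2.imwrite("pics/w4.png",cv2.resize(w["color"][130:330,130:400,::-1],(800,592),interpolation=cv2.INTER_CUBIC))
p=s["position"]
for dz in(18.8+25,18.8-25): print(proj(w,p+[0,0,dz]))
```

```text
5.9 [497.10356647 124.21434739 204.95239961] 21.861108990236975 [ 0.16901065 -0.63068021 -2.19842424] [[ 0.243  0.97  -0.001]
 [ 0.97  -0.243 -0.   ]
 [-0.    -0.001 -1.   ]]
[263.85827856 268.17816535]
[263.74125752 230.36014238]
```

View pics/w4.png

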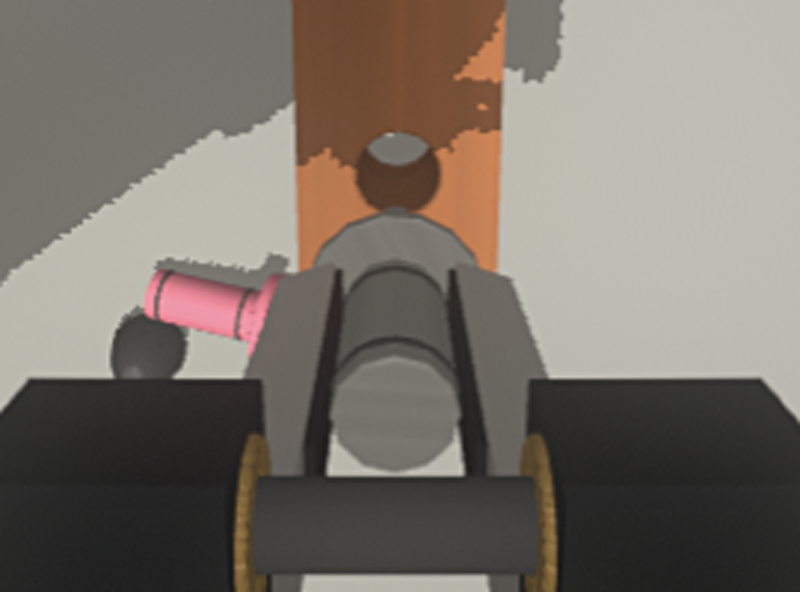

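The spindle is held upright with its grip top at (396,406) in the crop. That is within 0.5 mm of the tool axis, and the empty seat shows below it. Moving it over the reel.

servo_tool(targets=[[-4.7,1.1,0,0,0,0,10],[-17.8,4.2,0,0,0,0,10],[-38,8.9,0,0,0,0,10],[-64,15,0,0,0,0,10],[-94.4,22.1,0,0,0,0,10],[-127,29.8,0,0,0,0,10],[-161,37.8,0,0,0,0,10],[-195,45.8,0,0,0,0,10],[-227.7,53.5,0,0,0,0,10],[-258.3,60.6,0,0,0,0,10],[-284,66.7,0,0,0,0,10],[-304.4,71.5,0,0,0,0,10],[-317.3,74.5,0,0,0,0,10],[-322,75.6,0,0,0,0,10],[-322,75.6,0,0,0,0,10],[-322,75.6,0,0,0,0,10]])

```text
t: 7.23
position: [492.7, -205.1, 205.2]
orientation: [-2.475, -1.934, -0.0]
ft_force: [-0.5, -0.0, -3.1]
width: 21.8
finger_force: 30.0
```

Run:
```python
from h import *
import pickle
w=cap("wrist");t=cap("top");sc=cap("scene");pickle.dump((w,t,sc),open("w5.pkl","wb"))
s=ctrl.read_state();print(s["t"],s["position"],s["width"],s["ft_force"])
R=cv2.Rodrigues(s["orientation"])[0]
o=np.zeros((600,800,3),np.uint8)
o[:400,:540]=cv2.resize(w["color"][130:330,130:400,::-1],(540,400),interpolation=cv2.INTER_CUBIC)
x,y=proj(sc,[492,-206,130]).astype(int);a=sc["color"][max(y-60,0):,max(x-50,0):][:120,:100]
o[:312,540:800]=cv2.resize(a[:,:,::-1],(260,312),interpolation=cv2.INTER_CUBIC);print("scene crop",max(x-50,0),max(y-60,0),a.shape)
cv2.imwrite("pics/w5.png",o[:400])
w4=pickle.load(open("w4.pkl","rb"));p=np.array([497.10,124.21,204.95])
print("seat pred",proj(w4,[p[0],p[1],78]),"nose pred",proj(w4,p-[0,0,75.2]))
p=s["position"];print("axis on reel",proj(w,[p[0],p[1],86]),"nose",proj(w,p-[0,0,75.2]))
h=cv2.cvtColor(w["color"],cv2.COLOR_RGB2HSV)[160:215,225:300]
m=((h[...,0]>10)&(h[...,0]<28)&(h[...,1]>120)&(h[...,2]>60)).astype(np.uint8)
n,l,st,ce=cv2.connectedComponentsWithStats(m);i=1+st[1:,4].argmax();m=(l==i).astype(np.uint8)
c=max(cv2.findContours(m,0,1)[0],key=len);c=cv2.convexHull(c);e=cv2.fitEllipse(c);print(e,st[i]);u,v=e[0][0]+225,e[0][1]+160
q=onz(w,u,v,86);print(u,v,q,"tool",R.T@(q-p))
```

```text
7.3833 [ 492.88336393 -205.07974741  205.51293891] 21.788242268946913 [ 0.6739582   0.09941138 -1.881236  ]
scene crop 89 205 (120, 100, 3)
seat pred [263.60359881 186.97169731] nose pred [263.64657367 200.86591759]
axis on reel [263.87708958 188.73737912] nose [263.94750777 200.91168409]
((38.591285705566406, 28.45551300048828), (40.17019271850586, 42.52084732055664), 88.6335678100586) [ 18   9  43  35 898]
263.5912857055664 188.45551300048828 [ 492.67893839 -204.73474216   86.        ] tool [  0.25858585  -0.27912465 119.51300602]
```

View pics/w5.png

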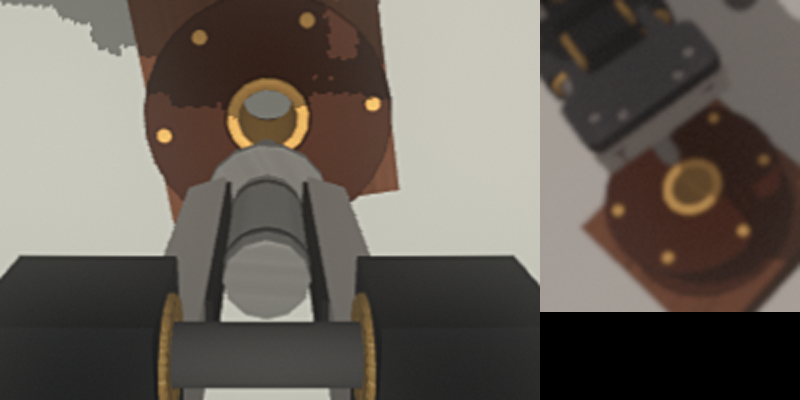

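The brass ring, centred at about (264,188) in the full image, sits on the spindle axis to within about 0.5 mm. Lowering to just above seating.

servo_tool(targets=[[0.3,0,5,0,0,0,10],[0.3,0,15,0,0,0,10],[0.3,0,27,0,0,0,10],[0.3,0,39,0,0,0,10],[0.3,0,50,0,0,0,10],[0.3,0,60,0,0,0,10],[0.3,0,69,0,0,0,10],[0.3,0,77,0,0,0,10],[0.3,0,84,0,0,0,10],[0.3,0,90,0,0,0,10],[0.3,0,94,0,0,0,10],[0.3,0,97,0,0,0,10],[0.3,0,99,0,0,0,10],[0.3,0,101,0,0,0,10],[0.3,0,103,0,0,0,10],[0.3,0,103,0,0,0,10],[0.3,0,103,0,0,0,10]])

```text
t: 8.8
position: [492.7, -206.1, 102.5]
orientation: [2.476, 1.933, 0.0]
ft_force: [-0.3, 1.0, -2.8]
width: 21.5
finger_force: 30.0
```

No contact yet, and there is no side force. Creeping down the rest.

servo_tool(targets=[[0,0,1,0,0,0,10],[0,0,2,0,0,0,10],[0,0,2.6,0,0,0,10],[0,0,3.2,0,0,0,10],[0,0,3.6,0,0,0,10],[0,0,3.6,0,0,0,10],[0,0,3.6,0,0,0,10]])

```text
t: 9.38
position: [492.8, -206.0, 98.8]
orientation: [-2.476, -1.933, -0.0]
ft_force: [0.7, 0.8, -2.2]
width: 21.7
finger_force: 30.0
```

servo_tool(targets=[[0,0,0.4,0,0,0,10],[0,0,0.4,0,0,0,10],[0,0,0.4,0,0,0,10]])

```text
t: 9.63
position: [492.9, -205.9, 98.5]
orientation: [2.476, 1.934, 0.0]
ft_force: [1.5, 2.3, -0.2]
width: 21.8
finger_force: 30.0
```

servo_tool(targets=[[0,0,0.3,0,0,0,10],[0,0,0.5,0,0,0,10],[0,0,0.5,0,0,0,10]])

```text
t: 9.88
position: [492.9, -206.0, 98.4]
orientation: [2.476, 1.933, 0.0]
ft_force: [-1.4, 3.5, 9.0]
width: 21.7
finger_force: 30.0
```

Run:
```python
from h import *
w=cap("wrist")
s=ctrl.read_state();print(s["t"],s["position"],s["ft_force"],s["torque"],s["finger_force"])
cv2.imwrite("pics/w6.png",cv2.resize(w["color"][150:330,160:370,::-1],(700,600),interpolation=cv2.INTER_CUBIC))
```

```text
9.9333 [ 492.90820676 -205.95222266   98.42157322] [-1.61318458  4.00926043  8.68187236] [ 0.82280236  0.47072651 -0.00817127] 30.001794397830963
```

View pics/w6.png

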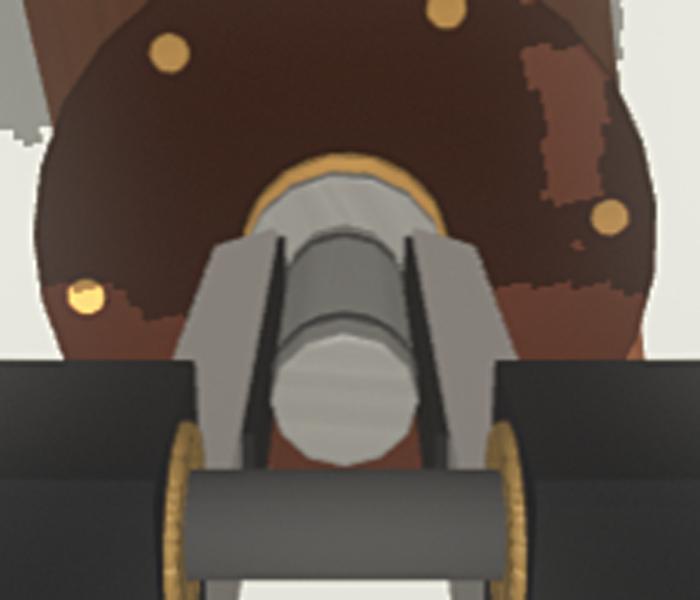

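The shoulder sits concentric in the brass ring at the expected height (98.4 mm, 8 mm above the stand grasp), and the contact force has reversed. Opening, then backing straight up.

servo_tool(targets=[[0,0,0,0,0,0,26],[0,0,0,0,0,0,32],[0,0,0,0,0,0,60],[0,0,0,0,0,0,60],[0,0,0,0,0,0,60],[0,0,0,0,0,0,60],[0,0,0,0,0,0,60],[0,0,0,0,0,0,60],[0,0,0,0,0,0,60],[0,0,-20,0,0,0,60],[0,0,-50,0,0,0,60],[0,0,-85,0,0,0,60],[0,0,-110,0,0,0,60],[0,0,-110,0,0,0,60],[0,0,-110,0,0,0,60]])

```text
t: 11.18
position: [493.2, -206.4, 209.0]
orientation: [2.475, 1.932, 0.001]
ft_force: [0.7, -0.4, -1.8]
width: 60.0
finger_force: 0.0
```

Run:
```python
from h import *
w=cap("wrist");sc=cap("scene")
s=ctrl.read_state();print(s["t"],s["position"],s["ft_force"],s["width"])
o=np.zeros((400,800,3),np.uint8)
o[:,:400]=cv2.resize(w["color"][110:290,170:350,::-1],(400,400),interpolation=cv2.INTER_CUBIC)
o[:,400:]=cv2.resize(sc["color"][90:340,90:340,::-1],(400,400),interpolation=cv2.INTER_CUBIC)
cv2.imwrite("pics/w7.png",o)
```

```text
11.2833 [ 492.24752523 -206.01489909  207.10834511] [-0.49340728 -0.23787585  0.17529462] 59.679964502166804
```

View pics/w7.png

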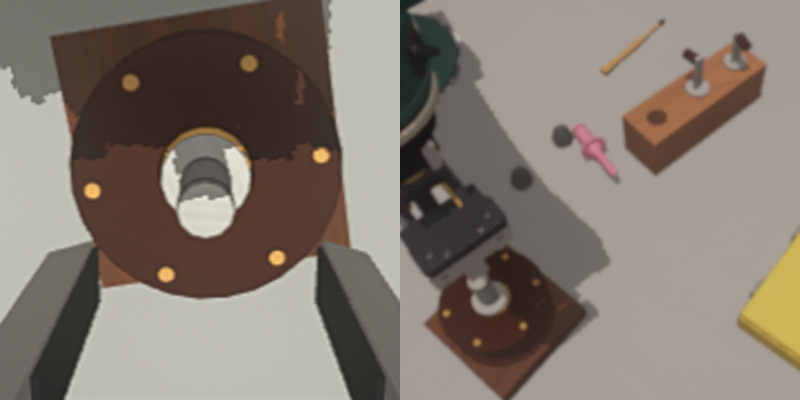

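The spindle is upright and seated, with its shoulder flat on the reel at (206,180). Both cranks stand in their seats, and the gripper is clear. Handing in.

```bash
python3 -c "
from plant import ctrl
print(ctrl.finish_job())"
```

```text
the job is handed in; nothing more can be done
None
```

The spindle is seated thin end down in the reel with its shoulder resting on top, both cranks still stand in their seats, and the job is handed in at about 11 s; the pink look-alike, upright at the start, was lying on its side by the second wrist picture, and I don't know why.

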